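Take the grinding wheel off its keeper hook and mount it on the truing arbor

ROBOT

A 6-joint arm with a two-finger parallel gripper is mounted at the origin on a cart in front of the work surface, level with it; the furniture and walls round the work are solid. World frame = base frame: x ahead of the robot, y to its left, z up, the work surface at z = 0. Lengths are in m, angles in degrees, forces in N, time in s.
With the tool pointing down it reaches from about 0.3 to 0.75 m from the base axis. Payload 8.5 kg.
Tool frame: the origin (TCP) lies on the centre line of the jaws, within the pads' length; the fingertips stand 11 mm ahead of it and the grasp point (between the pads) lies 8 mm behind it; z points along the fingers, y is the line along which they close (so a half turn about z gives the same grasp; the last joint's range is limited). The gripper opens to 85 mm and grips with 20 to 120 N. Pads are 22 mm wide; open, the fingers measure 114 mm over their backs; the gripper's body (76 mm by 85 mm) begins 54 mm behind the grasp point. The pads swing forward as they close: fully open they stand 13 mm farther back than shut.
Start: joints at [-84.357, 21.807, 74.336, -0, 83.858, -12.336], TCP at [0.17, -0.523, 0.242] pointing down, gripper open.
Joint ranges: [-178.18, 178.18], [-50.72, 133.34], [12.68, 142.11], [-81.47, 261.47], [9.98, 163.14], [-165.26, 165.26]. Speed limits (degrees/s): [136.94, 136.94, 180, 180, 180, 180].

INTERFACE

Orientations are given as a 3x3 rotation matrix whose columns are the frame's x, y, z axes.
In Python, from rig import env gives the robot as it stands.
- The arm moves only by the shell command python3 nudge.py [FORCE], which reads ROWS from standard input. ROWS is a JSON object with one list for each field, all of the same length, 1 to 10, a row being the entries at one place: tx, ty, tz (the shift in m), rz (a turn about the tool's z in degrees), aperture (the finger opening in m); each row shifts and turns the commanded pose from where the row before left it, along the tool's axes as they then stand; what a row does not reach is not made up. A row lasts 1/10 s, in which the tool goes at most 0.05 m and 8.59 degrees, less where a joint would pass 70% of its speed; a pose out of reach is approached as far as the arm can. The fingers move at their own pace and stop on an object; FORCE is the grip in N (left out, the last holds). Time passes only in rows, so rows that do not move let the fingers close. It prints the time, the measured TCP pose, the force, the opening and the grip force at its end. Input that does not fit is refused with a message, and nothing moves.
- env.observe(): the state, without advancing time (a new reading comes with each control period).
- env.get_image(name): name is "scene" or "top" or "wrist"; returns a dict with "pixels" (400x640x3 uint8, red, green, blue), "K" (3x3 intrinsics, pixels), "distortion" ([k1, k2, p1, p2, k3] as OpenCV has them; the pictures are not rectified), "extrinsics" (4x4, takes a point from world to camera coordinates). Camera axes: x right, y down, z forward; pixel columns grow to the right and rows downward; lengths in m; the calibration is good to about 2 mm. A picture is of the moment at which its call begins. There is no depth.
- env.close_job(): hands the job in; it is judged then, once.
The state is a dict: "time_s": time; "q": joint angles; "qvel": joint speeds; "joint_efforts": joint torques, N m; "position": TCP position; "tool_rot": TCP orientation; "ft_force": force on the tool from outside, world axes, zero at the start; "wrist_torque": the same for the moment, N m; "grip_width": finger opening in m; "gripper_force": force on a finger pad.
Only numpy, scipy, OpenCV 4.12 (cv2) and the standard library are available. Lean on these libraries where they do the work, as an engineer would, in place of code of your own. Each camera call takes 0.05 s, during which the arm holds its last target. There are 200 camera calls.

TASK

Move the spray can that stands in front of the storage hook aside, upright on the bench, at least a hand's breadth (10 cm) clear of both the hook stand and the truing stand. Then press the hook's sprung keeper down until it snaps open, lift the grinding wheel off the hook without dropping it, and slip it onto the stub arbor of the truing stand, fully home against the flange, and let go. Leave the other things on the bench as they are.

Things in the scene. Friction and masses are not known exactly. Their poses are not given: they have to be found in the camera images.
- can: spray can with a green cap, 200 mm tall, about 0.3 kg, standing in front of the hook's end (a like can far back by the wall is no part of this). Origin at the centre of its underside, z up. Body 57 mm in diameter up to z = 156 mm, cap 48 mm in diameter from 165 to 200 mm; it can be gripped from above across the cap.
- hook_stand: light grey steel storage hook bolted to the bench: foot 110 x 100 mm, square post 157 mm high, level steel arm 16 mm wide, 12 mm deep. Origin under the foot at bench level, z up, x from the arm's end towards the post. The arm lies at y = 0 from its free end x = -137 to the post's face x = 5 mm, top face z = 150 mm; two ears round the keeper's hinge at its end rise 5 mm above that. Immovable.
- hook_tip (a point): middle of the top edge at the arm's free end (hook_stand frame x = -137, y = 0, z = 150 mm).
- keeper (a joint): keeper, a steel blade 55 mm long, 5 mm thick, hinged at the arm's end (hook_stand x = -127, z = 145 mm). 0 = shut: it leans up 30 degrees from the hinge towards the post; a wheel pulled outward only jams it. Grows as it is pressed down; 0.52 rad = open, flat in the arm's slot. Its over-centre spring resists with 3 to 8 N at the blade's end, snaps it open past 0.3 rad and then holds it open.
- keeper_tip (a point): centre of the rounded free end (radius 5 mm) of the keeper blade, the place to press straight down. In the hook_stand frame: shut x = -79, z = 172 mm; open x = -72, z = 145 mm. It snaps open once pressed down to about z = 155 mm.
- wheel: grey stone grinding wheel, 100 mm diameter, 20 mm thick, bore 32 mm, about 0.35 kg. Origin at its centre, own x = its axis. It hangs by its bore on the arm, axis along the arm, centre 14 mm below the arm's top at hook_stand x = -45 to -33 mm; grip its top across the thickness. On the arm it can rise 15 mm; to pass the ears it must rise 5 mm (8 to 9 is best), then be drawn off level past the end.
- truing_stand: dark cast-iron wheel-truing stand on the bench: foot 130 x 110 mm, bearing housing 52 mm and steel flange 49 mm in diameter, plain level stub arbor 27 mm in diameter with a 6 mm lead-in cone. Origin under the foot at bench level, z up. The arbor lies along the stand's own -x at y = 0, z = 125 mm, from the flange face x = -20 to its end x = -60 mm. No part is higher than 157 mm. Immovable.
- arbor_seat (a point): point on the arbor's axis, 10 mm in front of the flange face: the wheel's centre belongs here when fully home (up to 2.5 mm lower once let go, as the bore has play on the arbor). x points along the axis towards the flange.
- arbor_end (a point): centre of the arbor's free end, 30 mm in front of arbor_seat; the wheel goes on from this end, level, towards the flange.
- tape: bystander: black roll of tape, 62 mm diameter, 19 mm high, lying between the stands. Origin at the centre of its underside.
- adapter: bystander: aluminium adapter ring, 93 mm diameter, 14 mm high, lying behind the stands. Origin at the centre of its underside.
- hex_key: bystander: L-shaped steel hex key, 33 x 93 mm, 7 mm thick, lying flat on the bench between the robot and the stands. Origin at the centre of its underside.

How it is judged (in metres and radians):
On the way, in this order (a step that is already met when the one before it is completed fails the run):
1. the can stands upright on the bench, let go, at least 12 cm (centre) from the hook's end and from the arbor, the wheel still behind the shut keeper (horizontal distance between can and hook_tip above 0.12 m and horizontal distance between can and arbor_end above 0.12 m and angle between can's own z axis and vertical below 0.1 rad and height (world z) of can below 0.01 m and contact force between the fingers and can below 0.1 N and value of joint keeper below 0.15 rad and x of wheel in the frame of hook_stand above -0.09 m), for 0.2 s.
2. the keeper is snapped open and stays open by itself, the wheel still on the hook (value of joint keeper above 0.45 rad and contact force between the fingers and hook_stand below 0.1 N and x of wheel in the frame of hook_stand above -0.09 m), for 0.1 s.
3. the wheel is off the hook, carried by the gripper ((x of wheel in the frame of hook_stand below -0.15 m or horizontal distance between wheel and hook_stand above 0.2 m) and contact force between the fingers and wheel above 1 N and contact force between wheel and hook_stand below 0.1 N), for 0.1 s.
At the end, for the whole second after the job is handed in: The wheel sits on the arbor, at most 4 mm short of the flange, its axis within 0.12 rad of the arbor's, at rest and let go; the can stands upright at rest on the bench with its centre more than 12 cm from the hook's end and from the arbor's end (x of wheel in the frame of arbor_seat above -0.004 m and distance between wheel and arbor_seat below 0.007 m and angle between the x axis of wheel and the x axis of truing_stand, either way round below 0.12 rad and linear speed of each of wheel, can below 0.02 m/s and contact force between the fingers and wheel below 0.1 N and horizontal distance between can and hook_tip above 0.12 m and horizontal distance between can and arbor_end above 0.12 m and angle between can's own z axis and vertical below 0.1 rad and height (world z) of can below 0.01 m); the robot touches nothing.
It fails at once if the wheel is dropped (its centre comes below 70 mm over the bench) (height (world z) of wheel below 0.07 m).
It fails at once if the can is knocked over (angle between can's own z axis and vertical above 0.6 rad).
It fails at once if the tape, the adapter ring or the hex key is moved by more than 3 cm (distance of any of tape, adapter, hex_key from where it was at the start of the episode above 0.03 m).
It also fails if it takes over 62 s, if anything falls off the work surface, if the arm or the gripper's body presses on something with over 40 N, if the wrist force passes 120 N, or if a joint passes its speed limit or range.

## Working session

There is one attempt and no reset: what is moved stays moved. The work goes in short steps, Python scripts to look and compute and a shell command to move; the robot and the scene stay as the last step left them, time stands still between calls to the robot, and variables do not carry over. Pictures are saved under pics/ and viewed, at most 15 in all, crops included, and the job is handed in when it is done.

```bash
ls; mkdir -p pics
cat > h.py <<'E'
import numpy as np, cv2
from rig import env
def shot(n):
    d=env.get_image(n); d['D']=np.array(d['distortion'],float); d['K']=np.array(d['K'],float); d['E']=np.array(d['extrinsics'],float); return d
def save(d,f): cv2.imwrite('pics/'+f,d['pixels'][:,:,::-1])
def ray(d,uv):
    p=cv2.undistortPoints(np.array([[uv]],float),d['K'],d['D'])[0,0]
    R,t=d['E'][:3,:3],d['E'][:3,3]
    v=R.T@np.array([p[0],p[1],1]); return -R.T@t, v/np.linalg.norm(v)
def plane(d,uv,z):
    o,v=ray(d,uv); return o+v*(z-o[2])/v[2]
def tri(obs):
    A=0;b=0;L=[ray(d,uv) for d,uv in obs]
    for o,v in L:
        P=np.eye(3)-np.outer(v,v); A=A+P; b=b+P@o
    x=np.linalg.solve(A,b); return x,[np.linalg.norm((np.eye(3)-np.outer(v,v))@(x-o)) for o,v in L]
def proj(d,X):
    return cv2.projectPoints(np.array(X,float).reshape(-1,3),cv2.Rodrigues(d['E'][:3,:3])[0],d['E'][:3,3],d['K'],d['D'])[0][:,0]
E
python3 - <<'E'
from h import *
for n in ('scene','top'):
    d=shot(n); save(d,n+'0.png'); print(n,(-d['E'][:3,:3].T@d['E'][:3,3]).round(3))
    import pickle; pickle.dump(d,open(n+'0.pkl','wb'))
o=env.observe(); print(o['tool_rot'],o['position'],o['time_s'],o['ft_force'])
E
```

```text
nudge.py
pics
rig.py
scene [1.000e-03 4.050e-01 1.044e+00]
top [ 0.608 -0.018  0.976]
[[ 9.51170124e-01  3.08667103e-01 -1.18470337e-04]
 [ 3.08666988e-01 -9.51169268e-01  1.30887025e-03]
 [ 2.91319843e-04 -1.28152616e-03 -9.99999136e-01]] [ 0.16975265 -0.52288966  0.24177646] 0.1 [ 0.10759651 -0.51640643 -0.25361932]
```

View pics/scene0.png

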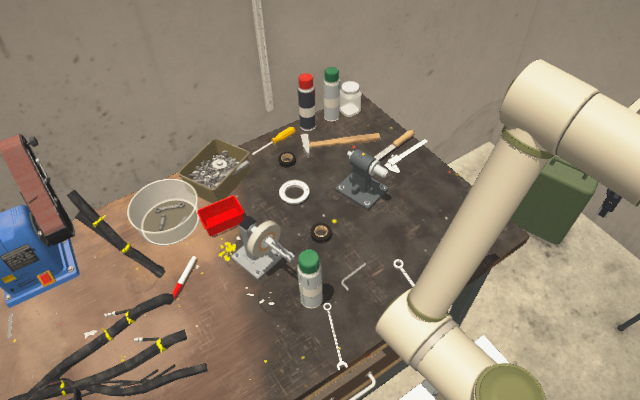

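View pics/top0.png

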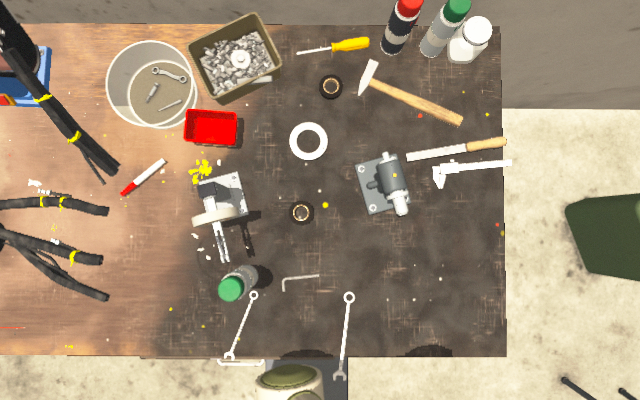

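The scene view shows the can with its cap at (309,261), the hook stand at about (265,245) and the truing stand at (365,180). The top view has the cap at (231,289), the hook arm from (215,200) to (224,260) and the arbor end at (402,208). I'll enlarge both.

Run:
```python
from h import *
import pickle
t=pickle.load(open('top0.pkl','rb'));s=pickle.load(open('scene0.pkl','rb'))
c=lambda d,x,y,w,h,k,f:cv2.imwrite('pics/'+f,cv2.resize(d['pixels'][y:y+h,x:x+w,::-1],None,fx=k,fy=k,interpolation=cv2.INTER_CUBIC))
c(t,180,145,240,170,3.3333,'topc.png'); c(s,225,140,176,150,4.0,'scenec.png')
for n,d in(('top',t),('scene',s)):
    h=cv2.cvtColor(d['pixels'],cv2.COLOR_RGB2HSV); m=cv2.inRange(h,(60,120,50),(90,255,255))
    k,l,st,ce=cv2.connectedComponentsWithStats(m)
    for i in range(1,k):
        if st[i,4]>60: print(n,st[i],ce[i])
```

```text
top [444   0  26  22 387] [455.96899225  10.4754522 ]
top [218 276  26  20 309] [231.10355987 284.76699029]
scene [326  71  12  11  93] [331.4516129   76.05376344]
scene [299 259  16  15 102] [306.40196078 267.6372549 ]
```

View pics/topc.png

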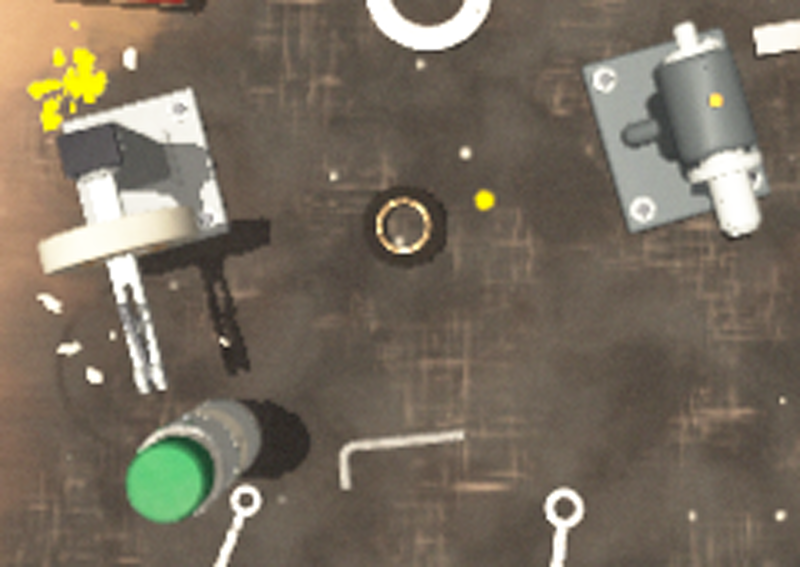

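View pics/scenec.png

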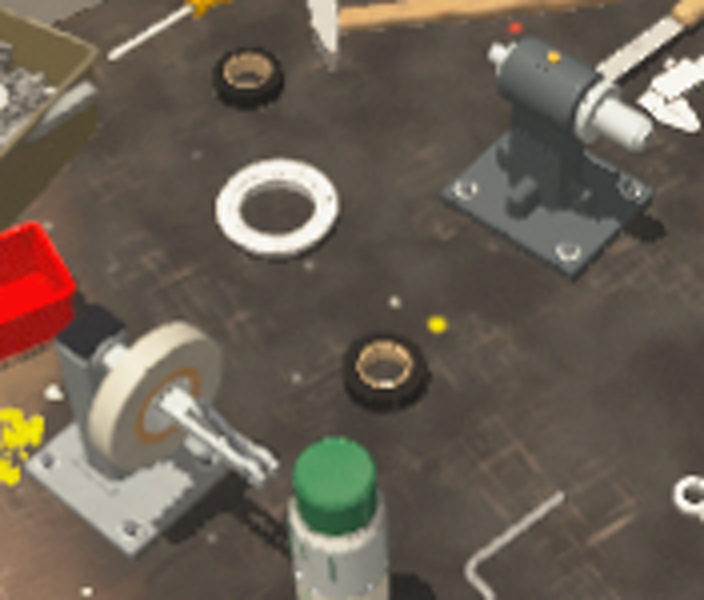

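The top crop shows the cap disc at (169,482), the hook ears at (143,391) and (163,387), the post top around (92,152), the wheel from (40,255) to (195,225) and the arbor end at (740,230). The scene crop shows the cap top at (335,468), the hook end at (269,472) and the arbor end at (645,135).

Run:
```python
from h import *
import pickle
t=pickle.load(open('top0.pkl','rb'));s=pickle.load(open('scene0.pkl','rb'))
T=lambda x,y:(180+(x+.5)/3.3333-.5,145+(y+.5)/3.3333-.5); S=lambda x,y:(225+(x+.5)/4-.5,140+(y+.5)/4-.5)
for n,a,b in [('cap',(169,482),(335,468)),('tip',(152,389),(269,472)),('arbend',(741,231),(643,137)),('flangetop',(722,160),(598,96))]:
    x,e=tri([(t,T(*a)),(s,S(*b))]); print(n,x.round(4),np.round(e,4))
P=lambda x,y,z:plane(t,T(x,y),z).round(4)
print('cap@.2',P(169,482,.2)); tip=P(152,389,.155);post=P(92,152,.157);print('tip',tip,'post',post, np.linalg.norm((tip-post)[:2]))
print('wheel', P(40,255,.136),P(195,225,.136))
for p in [(583,67),(720,30),(765,190),(632,232)]: print('tfoot',P(*p,.012))
for p in [(65,120),(190,88),(228,232)]: print('hfoot',P(*p,.012))
for n,p in [('tape',(404,226)),('adapter',(428,0)),('hexcorner',(343,450)),('hexend',(463,435)),('hexlow',(345,488)),('wr1',(245,500)),('wr2',(565,507))]: print(n,P(*p,.01))
```

```text
cap [0.4773 0.1399 0.197 ] [0.0006 0.0006]
tip [0.5259 0.1601 0.1477] [0.001 0.001]
arbend [ 0.6285 -0.2145  0.1265] [0.0008 0.0008]
flangetop [ 0.672  -0.2026  0.138 ] [0.0024 0.0024]
cap@.2 [0.4774 0.1388 0.2   ]
tip [0.5272 0.1594 0.155 ] post [0.6748 0.199  0.157 ] 0.15281989399289606
wheel [0.6102 0.2366 0.136 ] [0.6299 0.1376 0.136 ]
tfoot [ 0.7519 -0.1252  0.012 ]
tfoot [ 0.7801 -0.2271  0.012 ]
tfoot [ 0.6612 -0.2597  0.012 ]
tfoot [ 0.6297 -0.1612  0.012 ]
hfoot [0.7104 0.2579 0.012 ]
hfoot [0.7346 0.1658 0.012 ]
hfoot [0.6282 0.1363 0.012 ]
tape [0.6333 0.0068 0.01  ]
adapter [ 0.8018 -0.0099  0.01  ]
hexcorner [0.4693 0.0504 0.01  ]
hexend [ 0.4805 -0.0373  0.01  ]
hexlow [0.4417 0.0487 0.01  ]
wr1 [0.4328 0.1216 0.01  ]
wr2 [ 0.4286 -0.112   0.01  ]
```

Measured points agree with the text: the cap top is at z 0.197 and the tip-to-post distance is right. Next I move above the can; the tool's y axis is already across the hook.

```bash
echo '{"tx": [0.031,0.031,0.031,0.031,0.031,0.031,0.031,0.031,0.031,0.031],"ty": [-0.0334,-0.0334,-0.0334,-0.0334,-0.0334,-0.0334,-0.0334,-0.0334,-0.0334,-0.0334],"tz": [-0.002,-0.002,-0.002,-0.002,-0.002,-0.002,-0.002,-0.002,-0.002,-0.002],"rz": [0,0,0,0,0,0,0,0,0,0],"aperture": [0.085,0.085,0.085,0.085,0.085,0.085,0.085,0.085,0.085,0.085]}' | python3 nudge.py 40
echo '{"tx": [0.031,0.031,0.031,0.031,0.031,0.031,0,0],"ty": [-0.0332,-0.0332,-0.0332,-0.0332,-0.0332,-0.0332,0,0],"tz": [0,0,0,0,0,0,0,0],"rz": [0,0,0,0,0,0,0,0],"aperture": [0.085,0.085,0.085,0.085,0.085,0.085,0.085,0.085]}' | python3 nudge.py
python3 - <<'E'
from h import *
d=shot('wrist'); save(d,'w1.png'); print(d['E'])
h=cv2.cvtColor(d['pixels'],cv2.COLOR_RGB2HSV); m=cv2.inRange(h,(60,120,50),(90,255,255))
k,l,st,ce=cv2.connectedComponentsWithStats(m)
for i in range(1,k):
    if st[i,4]>200: print(st[i],ce[i],plane(d,ce[i],.2))
E
```

```text
time_s: 1.9
position: [0.4767, 0.1377, 0.2617]
tool_rot: [[0.951, 0.311, -0.001], [0.311, -0.951, -0.0], [-0.001, -0.0, -1.0]]
ft_force: [-0.2, -0.3, -0.0]
grip_width: 0.0846
gripper_force: 0.0
[[ 3.11252334e-01 -9.50327251e-01 -3.18673156e-04 -1.70808025e-02]
 [-9.04778990e-01 -2.96436849e-01  3.05777981e-01  4.26517805e-01]
 [-2.90683614e-01 -9.48857814e-02 -9.52102791e-01  5.49237235e-01]
 [ 0.00000000e+00  0.00000000e+00  0.00000000e+00  1.00000000e+00]]
[ 287  177   74   67 2599] [327.00961908 205.50250096] [0.49105843 0.14392815 0.2       ]
```

View pics/w1.png

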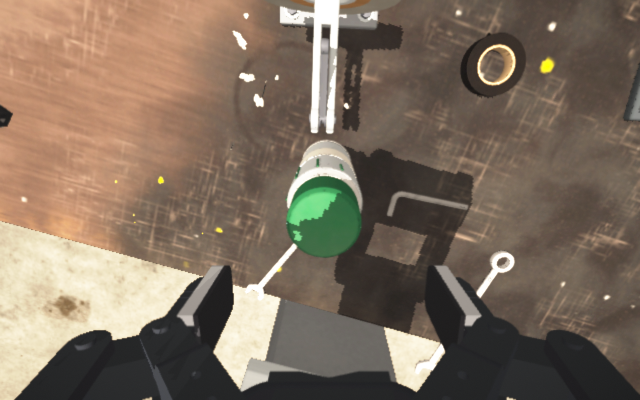

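The wrist view shows the cap disc at (324,220) and the hook ears at about (321,131), with the jaws symmetric about x≈330.

Run:
```python
from h import *
import pickle
d=shot('wrist');t=pickle.load(open('top0.pkl','rb'));s=pickle.load(open('scene0.pkl','rb'))
print(plane(d,(324,220),.2),'tip',plane(d,(321.5,131),.155))
print(plane(d,(326,20),.150),plane(d,(327,5),.150))
T=lambda x,y:(180+(x+.5)/3.3333-.5,145+(y+.5)/3.3333-.5)
print(tri([(d,(324,220)),(t,T(169,482))]),tri([(d,(321.5,131)),(t,T(152,389))]))
print(proj(t,[[.44,.3,0],[.44,.3,.2]]))
```

```text
[0.48137499 0.14193678 0.2       ] tip [0.52777209 0.15931472 0.155     ]
[0.59512992 0.17780112 0.15      ] [0.60338946 0.17979646 0.15      ]
(array([0.47586823, 0.14099577, 0.18672891]), [np.float64(0.0008060968303140448), np.float64(0.0008060968303142318)]) (array([0.5274791 , 0.15931384, 0.15514955]), [np.float64(0.000306014624908825), np.float64(0.00030601462490871187)])
[[181.21980621 290.58858716]
 [147.38681928 308.20455541]]
```

```bash
echo '{"tx": [0.0027,0,0,0,0,0,0,0,0,0],"ty": [-0.0018,0,0,0,0,0,0,0,0,0],"tz": [0.02,0.02,0.02,0.021,0,0,0,0,0,0],"rz": [0,0,0,0,0,0,0,0,0,0],"aperture": [0.085,0.085,0.085,0.085,0.04,0.04,0.04,0.04,0.04,0.04]}' | python3 nudge.py 40
```

```text
time_s: 3.0
position: [0.4796, 0.1397, 0.1828]
tool_rot: [[0.951, 0.309, 0.003], [0.309, -0.951, 0.0], [0.003, 0.001, -1.0]]
ft_force: [-1.2, -0.3, 6.9]
grip_width: 0.0464
gripper_force: 41.3
```

```bash
echo '{"tx": [0,0,0.0015,0.002,0.002,0.002,0.002,0.0015,0,0],"ty": [0,0,-0.02,-0.03,-0.03,-0.03,-0.03,-0.024,0,0],"tz": [-0.015,-0.015,0,0,0,0,0,0,0,0],"rz": [0,0,0,0,0,0,0,0,0,0],"aperture": [0.04,0.04,0.04,0.04,0.04,0.04,0.04,0.04,0.04,0.04]}' | python3 nudge.py && echo '{"tx": [0,0,0,0,0],"ty": [0,0,0,0,0],"tz": [0.01,0.01,0.006,0,0],"rz": [0,0,0,0,0],"aperture": [0.04,0.04,0.04,0.04,0.04]}' | python3 nudge.py
```

```text
time_s: 4.0
position: [0.4386, 0.2991, 0.2113]
tool_rot: [[0.951, 0.31, -0.0], [0.31, -0.951, -0.0], [-0.0, 0.0, -1.0]]
ft_force: [-0.4, 0.6, -3.2]
grip_width: 0.0465
gripper_force: 42.0
time_s: 4.5
position: [0.439, 0.2989, 0.1852]
tool_rot: [[0.951, 0.308, -0.0], [0.308, -0.951, -0.0], [-0.0, 0.0, -1.0]]
ft_force: [0.1, -0.1, -1.7]
grip_width: 0.0459
gripper_force: 42.0
```

```bash
echo '{"tx": [0,0],"ty": [0,0],"tz": [0.002,0],"rz": [0,0],"aperture": [0.04,0.04]}' | python3 nudge.py; echo '{"tx": [0,0],"ty": [0,0],"tz": [0.001,0],"rz": [0,0],"aperture": [0.04,0.04]}' | python3 nudge.py
```

```text
time_s: 4.7
position: [0.4389, 0.2991, 0.1834]
tool_rot: [[0.951, 0.309, 0.0], [0.309, -0.951, 0.0], [0.0, -0.0, -1.0]]
ft_force: [0.5, -0.0, -2.3]
grip_width: 0.0464
gripper_force: 42.0
time_s: 4.9
position: [0.4391, 0.2992, 0.1829]
tool_rot: [[0.951, 0.309, 0.001], [0.309, -0.951, 0.001], [0.001, -0.0, -1.0]]
ft_force: [0.4, 0.8, 3.0]
grip_width: 0.046
gripper_force: 42.4
```

```bash
echo '{"tx": [0,0,0,0,0,0,0.002,0.003,0.003,0.003],"ty": [0,0,0,0,0,0,0.03,0.04,0.04,0.045],"tz": [0,0,0,-0.02,-0.04,-0.04,0,0,0,0],"rz": [0,0,0,0,0,0,0,0,1.4,1.4],"aperture": [0.085,0.085,0.085,0.085,0.085,0.085,0.085,0,0,0]}' | python3 nudge.py; echo '{"tx": [0,0],"ty": [0,0],"tz": [0,0],"rz": [0,0],"aperture": [0,0]}' | python3 nudge.py
python3 - <<'E'
from h import *
import pickle
for n in('wrist','top','scene'):
    d=shot(n); save(d,n[0]+'2.png'); pickle.dump(d,open(n+'2.pkl','wb'))
    cv2.imwrite('pics/%s2c.png'%n[0],cv2.resize(d['pixels'][140:290,225:401,::-1],None,fx=4,fy=4))
E
```

```text
time_s: 5.9
position: [0.4963, 0.1535, 0.2824]
tool_rot: [[0.965, 0.262, 0.0], [0.262, -0.965, 0.0], [0.0, -0.0, -1.0]]
ft_force: [1.3, 0.9, 0.1]
grip_width: 0.0433
gripper_force: 0.0
time_s: 6.1
position: [0.4963, 0.154, 0.2822]
tool_rot: [[0.966, 0.26, -0.0], [0.26, -0.966, 0.0], [-0.0, -0.0, -1.0]]
ft_force: [0.9, 0.1, 0.1]
grip_width: 0.0118
gripper_force: 0.0
```

View pics/w2.png

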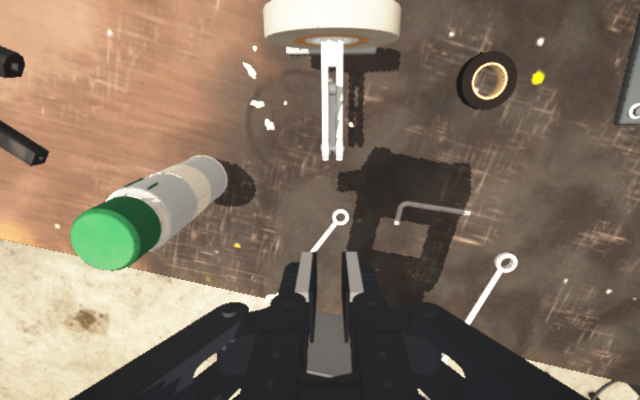

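View pics/s2.png

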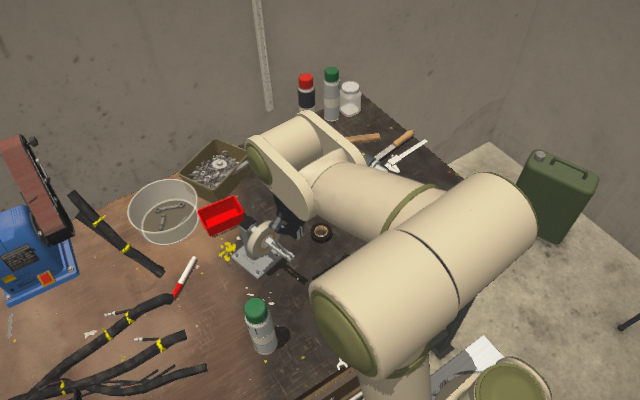

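The can stands upright well aside. In the wrist view the ear ends are at (332,160), the keeper's end is near (333,85), and the wheel's near face spans x 264–401 at y≈25.

Run:
```python
from h import *
import pickle
d=pickle.load(open('wrist2.pkl','rb'));t=pickle.load(open('top0.pkl','rb'));s=pickle.load(open('scene0.pkl','rb'));s2=pickle.load(open('scene2.pkl','rb'))
tip=plane(d,(332.5,160),.155); print('tip',tip)
T=lambda x,y:(180+(x+.5)/3.3333-.5,145+(y+.5)/3.3333-.5); S=lambda x,y:(225+(x+.5)/4-.5,140+(y+.5)/4-.5)
print('tri',tri([(d,(332.5,160)),(t,T(152,389)),(s,S(269,472))]))
print('arm at wheel',plane(d,(332,44),.150))
l,r=plane(d,(264,25),.136),plane(d,(401,25),.136);print('wheel near face',l,r,np.linalg.norm(l-r))
u=np.array([np.cos(np.radians(15.1)),np.sin(np.radians(15.1))])
for n,x,z in(('ktip shut',-.079,.172),('kopen',-.072,.145)):
    print(n,proj(d,[*(tip[:2]+u*(x+.137)),z]))
# wheel top in top view: rim far/near edges near its mid, z=.186
P=lambda x,y,z:plane(t,T(x,y),z)
for p in [(115,212),(118,245),(120,258)]: 
    q=P(*p,.186)[:2]-tip[:2]; print(p,q@u-.137, q@[-u[1],u[0]])
print(env.observe()['position'])
c=np.hstack([cv2.resize(s['pixels'][180:280,225:325,::-1],None,fx=4,fy=4,interpolation=2),cv2.resize(d['pixels'][0:170,250:420,::-1],(400,400),interpolation=2)]); cv2.imwrite('pics/c3.png',c)
```

```text
tip [0.52743002 0.15983124 0.155     ]
tri (array([0.52601973, 0.15986405, 0.14763469]), [np.float64(0.00047947337595913243), np.float64(0.0011432121081205115), np.float64(0.0008512967837786419)])
arm at wheel [0.60700044 0.18194632 0.15      ]
wheel near face [0.60797505 0.23432669 0.136     ] [0.63442678 0.13633117 0.136     ] 0.10150279136822705
ktip shut [[333.08056088  79.22166812]]
kopen [[332.69662923  71.05443809]]
(115, 212) -0.027573281895263133 -0.012058535195938584
(118, 245) -0.04734089343278894 -0.008967659880349955
(120, 258) -0.055239785874619474 -0.008228182428261071
[0.49568559 0.15559339 0.28235875]
```

View pics/c3.png

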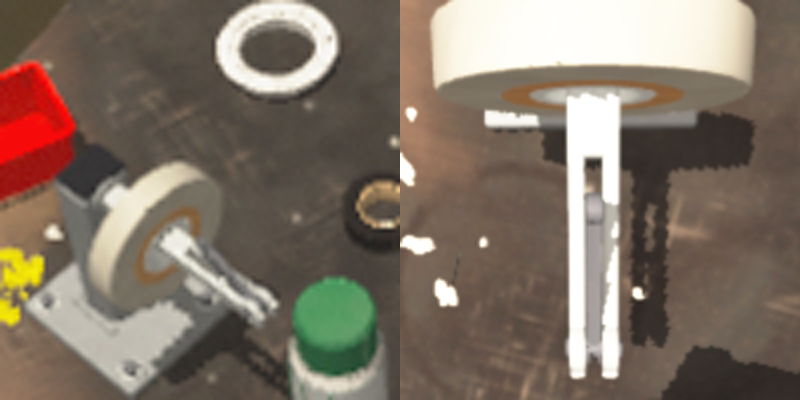

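The crop shows the shut keeper in the arm's slot with its end at full-image pixel (333,86), just before the wheel's face. That is consistent with hook x ≈ -0.08.

```bash
echo '{"tx": [0.02,0.03,0.025,0.013,0,0,0],"ty": [0.001,0.001,0.001,0.001,0,0,0],"tz": [0,0.015,0.025,0.025,0.012,0,0],"rz": [0,0,0,0,0,0,0],"aperture": [0,0,0,0,0,0,0]}' | python3 nudge.py
```

```text
time_s: 6.95
position: [0.5816, 0.1743, 0.2066]
tool_rot: [[0.965, 0.263, 0.001], [0.263, -0.965, 0.0], [0.001, 0.0, -1.0]]
ft_force: [-0.4, 0.2, 0.9]
grip_width: -0.0003
gripper_force: 0.0
```

```bash
echo '{"tx": [0,0,0,0],"ty": [0,0,0,0],"tz": [0.008,0.006,0.004,0],"rz": [0,0,0,0],"aperture": [0,0,0,0]}' | python3 nudge.py; echo '{"tx": [0,0,0],"ty": [0,0,0],"tz": [0.004,0.004,0.0],"rz": [0,0,0],"aperture": [0,0,0]}' | python3 nudge.py;  echo '{"tx": [0,0,0],"ty": [0,0,0],"tz": [0.004,0.003,0.0],"rz": [0,0,0],"aperture": [0,0,0]}' | python3 nudge.py
```

```text
time_s: 7.35
position: [0.5818, 0.1737, 0.1868]
tool_rot: [[0.965, 0.262, -0.001], [0.262, -0.965, -0.0], [-0.001, -0.0, -1.0]]
ft_force: [1.0, -0.7, 0.4]
grip_width: 0.0001
gripper_force: 0.0
time_s: 7.65
position: [0.5821, 0.1738, 0.179]
tool_rot: [[0.965, 0.262, -0.0], [0.262, -0.965, -0.0], [-0.0, -0.0, -1.0]]
ft_force: [1.9, 0.8, 2.2]
grip_width: -0.0
gripper_force: 0.8
time_s: 7.95
position: [0.5815, 0.1737, 0.1713]
tool_rot: [[0.965, 0.262, -0.002], [0.262, -0.965, -0.0], [-0.002, -0.0, -1.0]]
ft_force: [0.3, -0.9, 0.5]
grip_width: 0.0002
gripper_force: 0.0
```

```bash
echo '{"tx": [0,0,-0.01,-0.03,-0.03,0,0],"ty": [0,0,0,0,0,0,0],"tz": [0.004,0,-0.03,-0.04,-0.03,0,0],"rz": [0,0,0,0,0,0,0],"aperture": [0,0,0,0.06,0.06,0.06,0.06]}' | python3 nudge.py
python3 - <<'E'
from h import *
import pickle
d=shot('wrist'); pickle.dump(d,open('wrist3.pkl','wb')); o=env.observe(); print(np.round(o['q'],1),o['position'])
cv2.imwrite('pics/w3c.png',cv2.resize(d['pixels'][0:200,240:420,::-1],None,fx=3,fy=3))
E
```

```text
time_s: 8.65
position: [0.5143, 0.1555, 0.2689]
tool_rot: [[0.965, 0.262, 0.001], [0.262, -0.965, 0.0], [0.001, 0.0, -1.0]]
ft_force: [0.6, 0.3, -0.1]
grip_width: 0.0581
gripper_force: 0.0
[ 4.2 19.6 73.5  0.  86.9 79. ] [0.51454495 0.15549494 0.26775146]
```

View pics/w3c.png

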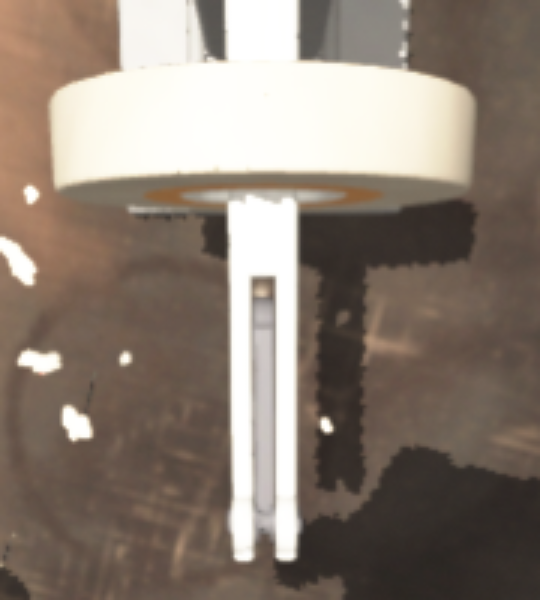

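The keeper now lies flat in the slot, and the wheel's top band runs from y 62 to 172 (crop) at x≈262.

Run:
```python
from h import *
import pickle
d=pickle.load(open('wrist3.pkl','rb'));t=pickle.load(open('top0.pkl','rb'));s=pickle.load(open('scene0.pkl','rb'))
W=lambda x,y:(240+(x+1)/3-.5,(y+1)/3-.5)
T=lambda x,y:(180+(x+.5)/3.3333-.5,145+(y+.5)/3.3333-.5);S=lambda x,y:(225+(x+.5)/4-.5,140+(y+.5)/4-.5)
tip=plane(d,W(264,560),.15);print('tip',tip); tip=np.array([.5268,.1596])
a=np.radians(15.1);u=np.array([np.cos(a),np.sin(a)]);v=np.array([-u[1],u[0]])
for p in [(262,62),(262,173)]:
    X=plane(d,W(*p),.186); q=X[:2]-tip; print('rim',X,q@u-.137,q@v)
# side extremes at centre height
for p in [(53,190),(472,180),(50,100),(475,100)]:
    X=plane(d,W(*p),.136); q=X[:2]-tip; print('side',X,q@u-.137,q@v)
print('face ext', tri([(d,W(53,180)),(t,T(42,272))]),tri([(d,W(472,180)),(t,T(199,238))]))
# arm direction from slot edges
A=plane(d,W(264,558),.15);B=plane(d,W(263,210),.15);print('arm angle',np.degrees(np.arctan2(*(B-A)[1::-1])))
# arbor axis from top
P=lambda x,y,z:plane(t,T(x,y),z)
```

```text
tip [0.52634603 0.1598138  0.15      ]
rim [0.62952509 0.18807378 0.186     ] -0.030404187386119608 0.0007303019346153634
rim [0.61088947 0.18303618 0.186     ] -0.049708685705519506 0.0007212999980900255
side [0.59889457 0.23265731 0.136     ] -0.04836291198313716 0.05175387367508483
side [0.62774873 0.13509324 0.136     ] -0.045920882253160655 -0.04995820640564127
side [0.61798197 0.2372091  0.136     ] -0.02874878491972102 0.05117614775630297
side [0.64441273 0.14005953 0.136     ] -0.028538504771141088 -0.049504433089499825
face ext (array([0.5997813 , 0.22749055, 0.16149176]), [np.float64(0.00019442253562357927), np.float64(0.00019442253562349285)]) (array([0.62421895, 0.13496994, 0.14155891]), [np.float64(0.0028836233251637935), np.float64(0.0028836233251639007)])
arm angle 15.324167983723378
```

```bash
echo '{"tx": [0,0,0,0,0,0,0,0,0,0],"ty": [0,0,0,0,0,0,0,0,0,0],"tz": [0,0,0,0,0,0,0,0,0,0],"rz": [-8.5,-8.5,-8.5,-8.5,-8.5,-8.5,-8.5,-8.5,-8.5,-8.5],"aperture": [0.05,0.05,0.05,0.05,0.05,0.05,0.05,0.05,0.05,0.05]}' | python3 nudge.py 90;  echo '{"tx": [0,0,0],"ty": [0,0,0],"tz": [0,0,0],"rz": [-5,0,0],"aperture": [0.05,0.05,0.05]}' | python3 nudge.py
python3 - <<'E'
from h import *
o=env.observe(); R=np.array(o['tool_rot']); print(R.T@(np.array([.6202,.1856,.1815])-o['position']), np.degrees(np.arctan2(R[1,1],R[0,1])),np.round(o['q'],1))
E
```

```text
time_s: 9.7
position: [0.5149, 0.1556, 0.2664]
tool_rot: [[-0.183, 0.983, -0.003], [0.983, 0.183, -0.0], [0.0, -0.003, -1.0]]
ft_force: [0.2, -0.9, 0.2]
grip_width: 0.05
gripper_force: 0.0
time_s: 10.0
position: [0.5148, 0.1555, 0.2672]
tool_rot: [[-0.259, 0.966, -0.002], [0.966, 0.259, -0.0], [0.0, -0.002, -1.0]]
ft_force: [0.2, -1.2, 0.2]
grip_width: 0.0499
gripper_force: 0.0
[0.00163724 0.10980117 0.08547096] 15.037305163736105 [  4.2  19.7  73.5   0.   86.9 -10.8]
```

```bash
echo '{"tx": [0.0016,0,0,0,0,0,0,0,0],"ty": [0.03,0.04,0.03,0.01,0,0,0,0,0],"tz": [0,0,0,0.02,0.03,0.02,0.0155,0,0],"rz": [0,0,0,0,0,0,0,0,0],"aperture": [0.05,0.05,0.05,0.05,0.05,0.05,0.05,0.05,0.05]}' | python3 nudge.py
python3 - <<'E'
from h import *
d=shot('wrist'); save(d,'w4.png')
E
```

```text
time_s: 10.9
position: [0.6205, 0.1858, 0.1829]
tool_rot: [[-0.261, 0.965, -0.0], [0.965, 0.261, 0.0], [0.0, -0.0, -1.0]]
ft_force: [0.9, -0.1, 0.7]
grip_width: 0.0501
gripper_force: 0.0
```

View pics/w4.png

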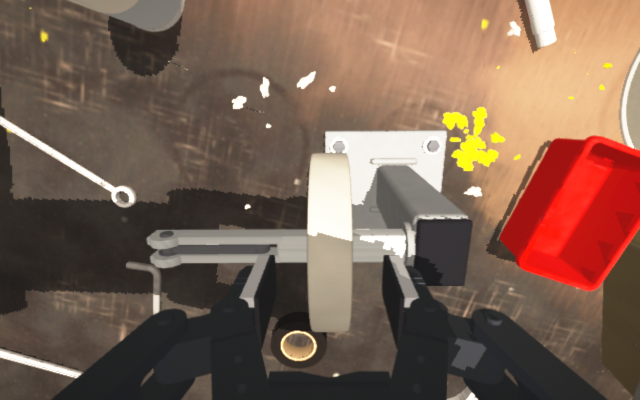

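The jaws straddle the wheel evenly (wheel x 308–352, jaws centred near 330), clear of the post.

```bash
echo '{"tx": [0,0,0,0,0,0],"ty": [0,0,0,0,0,0],"tz": [0,0,0,0,0,0],"rz": [0,0,0,0,0,0],"aperture": [0.01,0.01,0.01,0.01,0.01,0.01]}' | python3 nudge.py 90; echo '{"tx": [0,0,0,0],"ty": [0,0,0,0],"tz": [-0.0045,-0.004,0,0],"rz": [0,0,0,0],"aperture": [0.01,0.01,0.01,0.01]}' | python3 nudge.py
```

```text
time_s: 11.55
position: [0.6205, 0.1859, 0.1838]
tool_rot: [[-0.262, 0.965, 0.002], [0.965, 0.262, 0.0], [-0.0, 0.002, -1.0]]
ft_force: [-1.3, 0.6, 6.5]
grip_width: 0.0174
gripper_force: 89.3
time_s: 11.95
position: [0.6202, 0.1858, 0.191]
tool_rot: [[-0.262, 0.965, -0.001], [0.965, 0.262, -0.0], [0.0, -0.001, -1.0]]
ft_force: [-0.4, 0.0, -2.9]
grip_width: 0.0176
gripper_force: 88.3
```

```bash
echo '{"tx": [0,0,0],"ty": [-0.015,-0.02,-0.02],"tz": [0,0,0],"rz": [0,0,0],"aperture": [0.01,0.01,0.01]}' | python3 nudge.py;echo '{"tx": [0,0,0,0,0,0,0],"ty": [-0.02,-0.02,-0.02,-0.02,-0.015,0,0],"tz": [0,0,0,0,0,0,0],"rz": [0,0,0,0,0,0,0],"aperture": [0.01,0.01,0.01,0.01,0.01,0.01,0.01]}' | python3 nudge.py
```

```text
time_s: 12.25
position: [0.5664, 0.1713, 0.1908]
tool_rot: [[-0.262, 0.965, -0.001], [0.965, 0.262, -0.0], [0.0, -0.001, -1.0]]
ft_force: [-0.4, 0.0, -2.5]
grip_width: 0.0175
gripper_force: 88.5
time_s: 12.95
position: [0.476, 0.1466, 0.1915]
tool_rot: [[-0.262, 0.965, 0.001], [0.965, 0.262, 0.0], [-0.0, 0.001, -1.0]]
ft_force: [1.3, -0.9, -3.1]
grip_width: 0.0173
gripper_force: 88.6
```

```bash
echo '{"tx": [-0.02,-0.035,-0.045,-0.045,-0.045,-0.045,-0.045,-0.045,-0.04,-0.0235],"ty": [-0.002,-0.003,-0.004,-0.004,-0.004,-0.004,-0.004,-0.004,-0.003,-0.002],"tz": [-0.005,-0.005,0,0,0,0,0,0,0,0],"rz": [0,0,0,0,0,0,0,0,0,0],"aperture": [0.01,0.01,0.01,0.01,0.01,0.01,0.01,0.01,0.01,0.01]}' | python3 nudge.py;echo '{"tx": [0,0,0],"ty": [0,0,0],"tz": [0,0,0],"rz": [0,0,0],"aperture": [0.01,0.01,0.01]}' | python3 nudge.py
python3 - <<'E'
from h import *
import pickle
d=shot('wrist'); save(d,'w5.png'); pickle.dump(d,open('wrist5.pkl','wb'))
E
```

```text
time_s: 13.95
position: [0.5453, -0.2408, 0.2006]
tool_rot: [[-0.26, 0.966, 0.0], [0.966, 0.26, -0.001], [-0.001, 0.0, -1.0]]
ft_force: [0.6, 0.8, -2.3]
grip_width: 0.0172
gripper_force: 88.7
time_s: 14.25
position: [0.5446, -0.2364, 0.2011]
tool_rot: [[-0.263, 0.965, -0.0], [0.965, 0.263, 0.0], [0.001, -0.0, -1.0]]
ft_force: [0.1, 0.5, -2.9]
grip_width: 0.017
gripper_force: 88.6
```

View pics/w5.png

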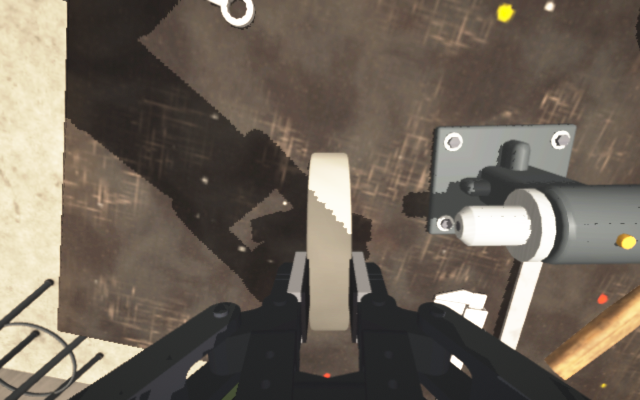

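The wheel hangs square in the jaws at x 308–352. The arbor is fully visible at right: end cone at about (460,226), cylinder edges at y 206 and 246, flange from x≈510.

Run:
```python
from h import *
import pickle
d=pickle.load(open('wrist5.pkl','rb'));t=pickle.load(open('top0.pkl','rb'));s=pickle.load(open('scene0.pkl','rb'))
g=cv2.cvtColor(d['pixels'],cv2.COLOR_RGB2GRAY).astype(int)
for x in range(456,520,6): print(x,''.join('%4d'%g[y,x] for y in range(198,256,2)))
print('row226',g[226,450:480],g[226,505:560:2])
g=cv2.cvtColor(t['pixels'],cv2.COLOR_RGB2GRAY).astype(int)
for y in range(190,218,2): print(y,''.join('%4d'%g[y,x] for x in range(384,414)))
```

```text
456   74  74  74  74  74  75  73  77  95 116 120 119  89  78  78  84 109 125 118 101  83  88  82  82  86  93  94  87  88
462   74  74  73  74  75  96 132 157 202 219 210 183 164 150 134 135 148 168 190 209 209 161  97  80  83  86 101  96  86
468   74  73  73  75 123 157 185 211 228 235 243 249 250 250 251 252 250 251 248 245 240 233 217 183 109 109  95 102  93
474   73  73  74  76 178 226 243 249 251 249 250 251 251 250 252 251 251 252 251 251 251 250 244 233 109  93  96  94  95
480   52  62  73  77 176 224 243 250 253 253 255 255 255 255 255 255 255 255 254 254 254 252 245 235 116  89  90 102 107
486   51  50  51  64 173 224 242 249 253 254 254 255 255 255 255 255 255 255 254 254 254 252 246 236 115  95  86 112  89
492   50  51  51  59 173 224 241 249 252 253 254 255 255 255 255 255 255 255 255 254 254 252 247 236  99  83  82  80  79
498   51  51  50  59 169 222 240 249 252 253 254 255 255 255 255 255 255 255 255 254 254 252 247 234 100  84  83  80  80
504   51  57  97 116 169 221 238 248 252 253 254 255 255 255 255 255 255 255 255 254 254 253 248 234  99  92  90  87  87
510  119 11
[... 1525 characters left out ...]
220 242 251 254 254 255 255 254 253 250 241 214 140  97  97  92  85  86  88
208  165 168 165 158 154 147 128 122 106  86  89 194 233 248 253 254 255 255 255 254 252 245 235 174 107  87  83  86  84  83
210  115 103  88  88 105 105 111 105 108 103  79 140 217 241 251 254 255 255 255 254 253 250 239 209 126  85  85  86  82  85
212  100 105 118 131 136 140 147 141 140 126 111  97 189 232 211 248 252 254 253 247 240 235 222 148  92  85  82  86  86  79
214   93  91  98  94  90  96 105  99 112 104 101  99  81 106 167 213 243 232 226 225 196 137  99  91  87  80  80  82  81  87
216   92  90  95  96  87  90  95  92 103  95  91  92  93  75  52  47  60  65  61  82  70  81  86  87  88  86  84  83  80  81
```

```bash
cat >> h.py <<'E'
def axis(dA,pA,dB,pB):
    f=lambda d,p:(lambda a,b:(a[0],np.cross(a[1],b[1])))(ray(d,p[0]),ray(d,p[1]))
    (oa,na),(ob,nb)=f(dA,pA),f(dB,pB); na/=np.linalg.norm(na);nb/=np.linalg.norm(nb)
    v=np.cross(na,nb);v/=np.linalg.norm(v); v*=np.sign(v[0])
    return np.linalg.lstsq(np.array([na,nb,v]),np.array([na@oa,nb@ob,v@oa]),rcond=None)[0],v
def along(d,uv,X,v):
    o,r=ray(d,uv); k=np.linalg.lstsq(np.c_[v,-r],o-X,rcond=None)[0]; return X+k[0]*v
E
python3 - <<'E'
from h import *
import pickle
d=pickle.load(open('wrist5.pkl','rb'));t=pickle.load(open('top0.pkl','rb'));o=env.observe();R=np.array(o['tool_rot']);p=np.array(o['position'])
X,v=axis(d,[(474,225.4),(516,225.4)],t,[(399.85,204),(401.35,210)])
print('dir',v,np.degrees(np.arctan2(v[1],v[0])))
for n,q in(('end',(459,225.4)),('full',(472,225.4)),('fl',(528,225.4))):
    Y=along(d,q,X,v); print(n,Y,R.T@(Y-p))
print('top end',along(t,(402.2,213.5),X,v))
for q in((459,225.4),(505,225.4)):
    Y=plane(d,q,.125); print('z.125',Y,R.T@(Y-p))
a,b=plane(d,(474,225.4),.125),plane(d,(516,225.4),.125);print(np.degrees(np.arctan2(*(b-a)[1::-1])))
a,b=plane(t,(399.85,204),.125),plane(t,(401.35,210),.125);print(b,np.degrees(np.arctan2(*(a-b)[1::-1])))
# wheel in hand: lower far point / rim
print(p,np.degrees(np.arctan2(R[1,1],R[0,1])))
# foot edges of truing stand in wrist
for q in [(436,128),(577,125),(430,232)]: print(plane(d,q,.012))
E
```

```text
dir [ 0.96472721  0.19192264 -0.18018632] 11.251512014391839
end [ 0.62925078 -0.21638795  0.12361864] [-0.00310348  0.08688946  0.07773623]
full [ 0.63851385 -0.21454516  0.12188854] [-0.00376249  0.09631099  0.07946651]
fl [ 0.68005128 -0.20628171  0.11413041] [-0.00671766  0.13855904  0.0872254 ]
top end [ 0.62910307 -0.21641734  0.12364623]
z.125 [ 0.62855382 -0.21601947  0.125     ] [-0.00256429  0.086314    0.076355  ]
z.125 [ 0.65774823 -0.20801103  0.125     ] [-0.00251688  0.11658687  0.07635611]
15.34397832930654
[ 0.63664537 -0.21425801  0.125     ] 13.684476218379727
[ 0.5446072  -0.23626854  0.20135253] 15.24997957372899
[ 0.62789475 -0.16054569  0.012     ]
[ 0.75266046 -0.12410528  0.012     ]
[ 0.65951192 -0.26073166  0.012     ]
```

Run:
```python
from h import *
import pickle
d=pickle.load(open('wrist5.pkl','rb'))
o=env.observe();R=np.array(o['tool_rot']);p=np.array([.5446,-.2364,.2011])
print('tool-cam',d['E'][:3,:3]@R, d['E'][:3,:3]@p+d['E'][:3,3])
a=np.radians(np.arange(0,360,.5))
def row(off,x0=-.0006,y=0.0):
    C=p+R@np.array([x0,y,off]); pts=C+.05*(np.cos(a)[:,None]*R[:,0]+np.sin(a)[:,None]*R[:,2]); q=proj(d,pts); return q[:,1].min(),q[:,1].max()
for off in(.044,.046,.048,.05): print(off,row(off),row(off,.0014))
for f in('w4.png','w5.png'):
    g=cv2.imread('pics/'+f).astype(int); print(f,g[146:162,326:334].mean((1,2)).round(),g[322:340,326:334].mean((1,2)).round())
```

```text
tool-cam [[ 4.43480585e-04  9.99999710e-01  6.18362211e-04]
 [-9.52791778e-01  6.10294361e-04 -3.03623872e-01]
 [-3.03624162e-01 -4.54519138e-04  9.52791773e-01]] [-6.97099831e-05  3.46964872e-02  1.48524705e-01]
0.044 (np.float64(154.16460247910507), np.float64(337.1562432368828)) (np.float64(150.50604182511623), np.float64(333.9011913223029))
0.046 (np.float64(153.5853428084398), np.float64(334.52675947781506)) (np.float64(149.9613279686998), np.float64(331.30485607491494))
0.048 (np.float64(153.01788222791623), np.float64(331.95900229607287)) (np.float64(149.4277714962606), np.float64(328.7694827583776))
0.05 (np.float64(152.4618637257657), np.float64(329.4506053975796)) (np.float64(148.90499690300487), np.float64(326.292730187944))
w4.png [233. 231. 234. 238. 244. 242. 220. 164. 171. 181. 189. 196. 202. 208.
 212. 216.] [146. 145. 145. 144. 144. 143. 142. 141. 135. 128.  95.  80.  81.  87.
  85.  78.  74.  72.]
w5.png [ 87.  86.  85.  85.  84.  89. 117. 167. 182. 189. 197. 205. 210. 216.
 219. 222.] [151. 150. 149. 148. 148. 147. 143. 137. 118. 101.  98.  99. 100.  99.
  97.  96.  96.  94.]
```

```bash
echo '{"tx": [-0.002,0,0,0,0,0,0],"ty": [0,0,0.02,0.03,0.018,0,0],"tz": [0.014,0.014,0,0,0,0,0],"rz": [0,0,0,0,0,0,0],"aperture": [0.01,0.01,0.01,0.01,0.01,0.01,0.01]}' | python3 nudge.py
python3 - <<'E'
from h import *
import pickle
d=shot('wrist');o=env.observe();R=np.array(o['tool_rot']);p=np.array(o['position']);save(d,'w6.png')
print(R.T@(np.array([.62855,-.2160,.125])-p),p)
g=cv2.cvtColor(d['pixels'],cv2.COLOR_RGB2GRAY).astype(int)
for x in range(352,460,6): print(x,''.join('%4d'%g[y,x] for y in range(210,290,3)))
E
```

```text
time_s: 15.0
position: [0.6105, -0.2205, 0.1732]
tool_rot: [[-0.263, 0.965, -0.001], [0.965, 0.263, 0.0], [0.0, -0.001, -1.0]]
ft_force: [-1.0, 0.0, -1.6]
grip_width: 0.0177
gripper_force: 88.9
[-0.00013433  0.01908434  0.04833867] [ 0.61012619 -0.22088571  0.17334821]
352   66  67  71  72  78  78  81  80  82  82  82  64  63  64 141 133  92  54  43  38  36  35  36  35  34  34  34
358   54  52  51  53  50  51  61  57  55  47  49  48  49  50 146 155 155 155 155 155 155 155 154 154 154 152 151
364   57  54  55  53 109 187 231 241 250 192 172 176 168 171 158 152 116 127 150 154 155 155 155 155 154 155 153
370   76  75  78 165 200 226 239 245 251 250 241 197 172 173 169 162 157 131  41  41  41  45  40  54  53  85 118
376   77  76  86 211 244 251 254 255 255 255 255 255 237 203 183 174 165 153  69  41  41  45  41  50  41  41  41
382   78  77  87 212 244 251 254 255 255 255 255 255 255 254 184 175 165 153  94 124  94  87  67  52  41  41  41
388   77  77  91 210 243 251 253 255 255 255 255 255 255 255 201 176 167 154 110 113 103  92  99  99 102 124 113
394   77  76  91 209 242 251 253 254 25
[... 503 characters left out ...]
90  88  91  98  99  95
424  123 123 131 201 239 249 252 254 255 255 255 255 255 255 255 254 253 242 125 124 110  89  86  81  86  92  91
430  124 124 125 180 237 249 251 254 255 255 255 255 255 255 255 254 252 243 121 121 121 122 121 119  82  86  86
436  129 124 124 122 123 122 122 124 133 155 142 149 204 157 128 124 123 123 123 123 124 124 124 207 126  77  82
442  249 250 254 254 254 253 252 243 220 215 215 179 177 166 189 227 238 243 249 253 253 252 250 242 141  82  84
448  245 251 252 254 254 254 255 255 255 255 255 255 255 255 255 255 255 255 254 254 253 253 252 242 105  89  87
454   55 104 236 250 253 254 254 254 255 255 255 255 255 255 255 255 255 255 254 254 246 139  60  61  98  96  93
```

View pics/w6.png

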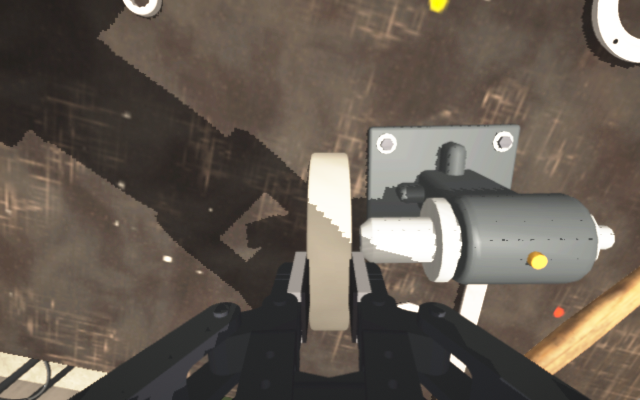

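The wheel stands square just before the arbor. The arbor spans rows 218–262 from x≈361, and the flange is near x≈425–455.

Run:
```python
from h import *
d=shot('wrist');o=env.observe();R=np.array(o['tool_rot']);p=np.array(o['position'])
for z in(.1235,.125):
  for q in((361,240.2),(376,240.2),(430,240.2)): Y=plane(d,q,z); print(z,q,R.T@(Y-p))
C=p+R@np.array([-.0005,0,.0485]);print(C,proj(d,[C,C+R[:,1]*.03]))
```

```text
0.1235 (361, 240.2) [-0.00133823  0.01919009  0.04994865]
0.1235 (376, 240.2) [-0.00131959  0.02801219  0.04994549]
0.1235 (430, 240.2) [-0.0012415   0.05971184  0.04993412]
0.125 (361, 240.2) [-0.00067631  0.01903278  0.04844882]
0.125 (376, 240.2) [-0.00065782  0.02778167  0.04844568]
0.125 (430, 240.2) [-0.00058038  0.05921829  0.0484344 ]
[ 0.61011377 -0.22163262  0.12495568] [[328.3900157  239.83497266]
 [379.80347722 239.92041096]]
```

Aligned within a millimetre. I'll slide on in small steps, watching the force.

```bash
echo '{"tx": [0,0,0],"ty": [0.007,0.007,0],"tz": [0,0,0],"rz": [0,0,0],"aperture": [0.01,0.01,0.01]}' | python3 nudge.py;echo '{"tx": [0,0,0],"ty": [0.008,0.008,0],"tz": [0,0,0],"rz": [0,0,0],"aperture": [0.01,0.01,0.01]}' | python3 nudge.py; echo '{"tx": [0,0,0],"ty": [0.008,0.006,0],"tz": [0,0,0],"rz": [0,0,0],"aperture": [0.01,0.01,0.01]}' | python3 nudge.py
```

```text
time_s: 15.4
position: [0.6248, -0.2175, 0.1733]
tool_rot: [[-0.262, 0.965, 0.001], [0.965, 0.262, -0.0], [-0.0, 0.001, -1.0]]
ft_force: [-0.7, 0.2, -3.2]
grip_width: 0.0174
gripper_force: 88.9
time_s: 15.7
position: [0.6404, -0.2132, 0.1731]
tool_rot: [[-0.263, 0.965, 0.0], [0.965, 0.263, 0.0], [-0.0, 0.0, -1.0]]
ft_force: [0.3, -0.5, -2.8]
grip_width: 0.0172
gripper_force: 89.0
time_s: 16.0
position: [0.6537, -0.2096, 0.1731]
tool_rot: [[-0.262, 0.965, 0.0], [0.965, 0.262, -0.0], [-0.0, 0.0, -1.0]]
ft_force: [-0.1, -0.6, -2.8]
grip_width: 0.0172
gripper_force: 89.0
```

```bash
echo '{"tx": [0,0,0],"ty": [0.002,0.0015,0],"tz": [0,0,0],"rz": [0,0,0],"aperture": [0.01,0.01,0.01]}' | python3 nudge.py;echo '{"tx": [0,0],"ty": [0.001,0],"tz": [0,0],"rz": [0,0],"aperture": [0.01,0.01]}' | python3 nudge.py; echo '{"tx": [0,0],"ty": [0.001,0],"tz": [0,0],"rz": [0,0],"aperture": [0.01,0.01]}' | python3 nudge.py
```

```text
time_s: 16.3
position: [0.6564, -0.209, 0.1733]
tool_rot: [[-0.262, 0.965, 0.0], [0.965, 0.262, -0.0], [-0.0, 0.0, -1.0]]
ft_force: [-0.2, -1.3, -3.6]
grip_width: 0.0172
gripper_force: 89.0
time_s: 16.5
position: [0.657, -0.2089, 0.1734]
tool_rot: [[-0.262, 0.965, -0.001], [0.965, 0.262, -0.0], [-0.0, -0.001, -1.0]]
ft_force: [-1.8, 0.2, -1.7]
grip_width: 0.0171
gripper_force: 89.1
time_s: 16.7
position: [0.6573, -0.2089, 0.1734]
tool_rot: [[-0.262, 0.965, -0.003], [0.965, 0.262, -0.0], [0.0, -0.003, -1.0]]
ft_force: [-7.2, -2.5, -1.0]
grip_width: 0.0172
gripper_force: 89.3
```

```bash
echo '{"tx": [0,0,0,0,0,0],"ty": [0.0005,0,0,0,0,0],"tz": [0.001,0,0,0,0,0],"rz": [0,0,0,0,0,0],"aperture": [0.01,0.01,0.05,0.05,0.05,0.05]}' | python3 nudge.py; echo '{"tx": [0,0,0,0,0,0],"ty": [0,0,0,0,0,0],"tz": [-0.02,-0.04,-0.04,0,0,0],"rz": [0,0,0,0,0,0],"aperture": [0.05,0.05,0.05,0.05,0.05,0.05]}' | python3 nudge.py
python3 - <<'E'
from h import *
import pickle
d=shot('wrist'); pickle.dump(d,open('wrist7.pkl','wb')); a=cv2.resize(d['pixels'][100:400,230:630,::-1],None,fx=2,fy=2); cv2.imwrite('pics/w7.png',a)
print(env.observe()['position'])
E
```

```text
time_s: 17.3
position: [0.6591, -0.2082, 0.1726]
tool_rot: [[-0.262, 0.965, 0.001], [0.965, 0.262, -0.0], [-0.0, 0.001, -1.0]]
ft_force: [0.8, 0.1, -0.5]
grip_width: 0.0496
gripper_force: 0.0
time_s: 17.9
position: [0.6585, -0.2081, 0.2708]
tool_rot: [[-0.262, 0.965, -0.002], [0.965, 0.262, 0.001], [0.002, -0.002, -1.0]]
ft_force: [0.5, -0.3, -0.8]
grip_width: 0.0504
gripper_force: 0.0
[ 0.65853527 -0.20815047  0.27062892]
```

View pics/w7.png

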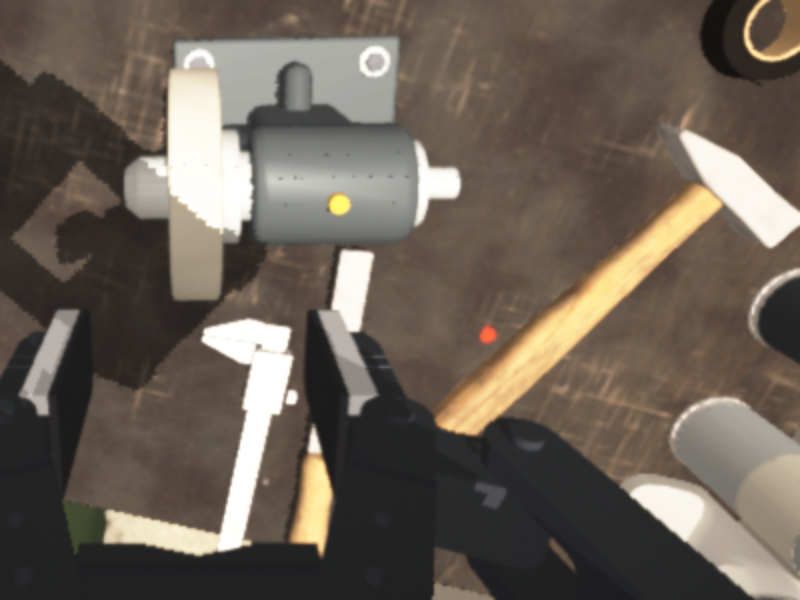

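Run:
```python
from h import *
import pickle
d=pickle.load(open('wrist7.pkl','rb'));u=np.array([.965,.262]);E=np.array([.62855,-.2160])
f=lambda x,y,z:(plane(d,(230+(x+.5)/2-.5,100+(y+.5)/2-.5),z)[:2]-E)@u
print('near rim',f(170,185,.1725),'far rim',f(223,185,.1725),'end',f(125,187,.125),'flange front top',f(223,150,.149),'flange/near',f(240,135,.149))
t=shot('top');s=shot('scene')
for n,g in(('top',t),('scene',s)):
    h=cv2.cvtColor(g['pixels'],cv2.COLOR_RGB2HSV);m=cv2.inRange(h,(60,120,50),(90,255,255));k,l,st,ce=cv2.connectedComponentsWithStats(m)
    for i in range(1,k):
        if st[i,4]>60: print(n,st[i],plane(g,ce[i],.195))
print(env.observe()['ft_force'])
```

```text
near rim 0.02082428382961126 far rim 0.03971187447765904 end -0.0007371573054359831 flange front top 0.04040487422693381 flange/near 0.04685708123289735
top [444   0  27  22 406] [ 1.04507795 -0.31411881  0.195     ]
top [136 296  29  23 405] [0.44380748 0.29525489 0.195     ]
scene [326  71  12  11  95] [ 1.03120966 -0.30218004  0.195     ]
scene [249 298  14   9  64] [0.44836317 0.29397595 0.195     ]
scene [244 309  18  15  92] [0.41576825 0.31680577 0.195     ]
[-0.41577496  0.34292864 -0.34909671]
```

The wheel centre sits 30 mm from the arbor's end, hard against the flange. The can stands at about (0.44, 0.30), and the robot is free of everything.

```bash
python3 -c "
from rig import env
print(env.close_job())"
```

```text
the job is handed in; nothing more can be done
None
```

The job is handed in, though no verdict came back: the can stands aside at about (0.44, 0.30), the keeper is open, and the wheel is off the hook and home against the truing stand's flange, let go, at about 18 s of the 62 s allowed.

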